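# Slide a heat-spreader plate over the lip into its nest and bolt it down

## Task

Load the aluminium heat-spreader plate into the assembly fixture: without picking it up, slide it along the deck and over the raised lip until it drops flat into the pocket beyond, then keep sliding it until it presses lightly, with about 5 N and never more than 8 N, against the steel end stop for a moment. Then push the hold-down bolt fully shut over the plate's edge. Leave the other things on the bench alone.

Things in the scene. Friction and masses are not known exactly. Their poses are not given: they have to be found in the camera images.
- plate: bare aluminium plate, 60 (its x) x 50 (its y) x 10 mm thick, about 80 g, four small screw holes; origin at the centre of its underside. Starts flat on the fixture's deck, up to 5 mm off the channel's centre line and 6 degrees askew, its x axis roughly along the fixture's +x. Sliding takes 1 N or so, with bumps up to 8 N in the funnel and at the lip.
- fixture: black block with aluminium guide rails, fixed, standing exactly on the bench; origin at bench height, on the channel's centre line, under the lip's steep edge. +x is the way the plate is pushed, +z up. Deck: flat, 30 mm above the bench, from x = -165 mm to the lip, 104 mm wide. Rails 52 mm apart and 10 mm above the deck run from x = -24 to 135 mm.
- lip (a point): middle of the lip's top edge, 3 mm above the deck, above the fixture's origin. Going +x, a ramp rises from the deck at fixture x = -16 mm to the 4 mm wide crest (x = -4 to 0 mm), then it drops straight to the pocket floor, level with the deck. The plate drops flat once its tail has passed x = 0.
- funnel (a point): middle of the funnel's mouth on the deck, at fixture x = -70 mm: two slanting guides, 10 mm high, 84 mm apart here, narrow to the 52 mm channel at x = -24 mm and centre the plate. Behind the mouth the deck is clear.
- stop: fixed steel end-stop block with a black thumbscrew on top, 44 mm wide, 16 mm high; origin at the foot of the middle of its front, at fixture x = 104 mm, axes as the fixture's. A steel plunger with a 44 mm wide, 12 mm high face juts from it towards the lip; that face is what the plate meets, 18 to 38 mm ahead of the block, set anew each time. It counts as the stop; slips at about 16 N.
- bolt (a joint): hold-down bolt, a flat steel tongue at the fixture's -y side, centred at fixture x = 40 mm; metres it stands open: 0 = fully shut (hard end, tongue 12 mm over the plate's edge), starts 16 to 22 mm open. Shuts towards the fixture's +y; friction about 2.5 N, stays where left.
- bolt_post (a point): middle of the top of the bolt's upright post, 70 mm above the bench; post 14 (fixture x) x 12 mm (y), 23 mm above the tongue. Moves with the bolt; shut, it lies at fixture x = 40, y = -51 mm. Push it from its outer (-y) side, above the tongue (top 47 mm over the bench) and guide cheeks (48 mm), which reach out to y = -95 mm.
- screwdriver: screwdriver, 170 mm long, a bystander to be left alone; origin near its middle
- tray: small divided parts tray, a bystander to be left alone; 90 x 120 x 25 mm, origin under its centre
- jar: brown glass jar with black lid, a bystander to be left alone; 52 mm across, 60 mm high, origin under its centre
- tape: roll of tape, a bystander to be left alone; 76 mm across, 19 mm high, origin under its centre
There are look-alikes about, which are no part of the job. There is more than one size of the plate; the job needs the middle-sized.

How it is judged:
By the outcome, as a careful person would: the job done as asked, in the order asked, and still so for the second after the job is handed in, with the robot touching nothing.
It also fails if it takes over 54 s, if anything falls off the work surface, if the arm or the gripper's body presses on something with over 40 N, if the wrist force passes 120 N, or if a joint passes its speed limit or range.

## Robot

A 6-joint arm with a two-finger parallel gripper is mounted at the origin on the work surface. World frame = base frame: x ahead of the robot, y to its left, z up, the work surface at z = 0. Lengths are in m, angles in degrees, forces in N, time in s.
With the tool pointing down it reaches from about 0.35 to 0.875 m from the base axis. Payload 4.2 kg.
Tool frame: the origin (TCP) lies on the centre line of the jaws, within the pads' length; the fingertips stand tip_reach ahead of it and the grasp point (between the pads) is the TCP (tip_reach is the distance from the TCP to the fingertips, in m); z points along the fingers, y is the line along which they close (so a half turn about z gives the same grasp; the last joint's range is limited). The gripper opens to 87 mm and grips with 3 to 60 N. Pads are 19 mm wide; open, the fingers measure 117 mm over their backs; the gripper's body (75 mm by 190 mm) begins 51 mm behind the grasp point.
Start: joints at [-54.11, 22.042, 0.453, 0, -68.411, -14.817], TCP at [0.225, -0.583, 0.242] pointing down, gripper open.
Joint ranges: [-179.83, 179.83], [-69.29, 118.12], [-61.27, 80.66], [-181.25, 117.63], [-171.15, -9.14], [-177.46, 177.46]. Speed limits (degrees/s): [159.86, 159.86, 180, 180, 180, 180].

## Interface

Orientations are given as a 3x3 rotation matrix whose columns are the frame's x, y, z axes.
In Python, from station import sense, capture, finish_job, tip_reach gives the robot as it stands.
- The arm moves only by the tool arm_command, never from a script. Its argument "deltas" is a list of rows, each a list of 7 numbers: the turn, a rotation vector about the tool's x, y, z in rad, then the shift along the tool's x, y, z in cm, then the closure, from -1 (fully open) to 1 (shut), so that 0 is half open. In form: [[rx, ry, rz, dx, dy, dz, hand], ...]. A call has 1 to 8 rows; each row is the pose to reach, as a shift and turn from the pose commanded when the call began, along the tool's axes at that moment; what a row does not reach only later rows make up. A row lasts 1/12 s, in which the tool goes at most 41.7 mm and 7.16 degrees, less where a joint would pass 70% of its speed; a pose out of reach is approached as far as the arm can. A call with a gripper value outside its range is refused whole. The fingers move at their own pace and stop on an object; the grip force is fixed at half the most. Time passes only in rows, so rows that repeat a pose let the fingers close. It gives the time, the measured TCP pose, the force, the opening and the grip force at its end, in the units of the state.
- sense(): the state, without advancing time (a new reading comes with each control period).
- capture(name): name is "side" or "top" or "wrist"; returns a dict with "pixels" (480x640x3 uint8, blue, green, red), "fovy" (degrees; the focal length in pixels is half the picture's height over the tangent of half this angle, whatever the lens; pixels are square), "cx", "cy" (the principal point, pixels), "rvec" (rotation vector, rad) and "tvec" (3), from world to camera coordinates, as OpenCV has them. Camera axes: x right, y down, z forward; pixel columns grow to the right and rows downward; lengths in m; the calibration is good to about 2 mm. A picture is of the moment at which its call begins. There is no depth.
- finish_job(): hands the job in; it is judged then, once.
The state is a dict: "time_s": time; "joints": joint angles; "joint_velocities": joint speeds; "effort": joint torques, N m; "tcp_pos": TCP position; "ee_rot": TCP orientation; "wrist_force": force on the tool from outside, world axes, zero at the start; "moment": the same for the moment, N m; "gripper_width": opening from 0.0 (shut) to 1.0 (fully open); "gripper_force": force on a finger pad.
Only numpy, scipy, OpenCV 4.12 (cv2) and the standard library are available. Lean on these libraries where they do the work, as an engineer would, in place of code of your own. Each camera call takes 0.05 s, during which the arm holds its last target. There are 200 camera calls.

## Working session

There is one attempt and no reset: what is moved stays moved. The work goes in short steps, Python scripts to look and compute and a tool call to move; the robot and the scene stay as the last step left them, time stands still between calls to the robot, and variables do not carry over. Pictures are saved under pics/ and viewed, at most 10 in all, crops included, and the job is handed in when it is done.

Besides the shell and the picture viewer there is one more tool, called after "Emit:" by a JSON object that holds its "method" and its "body". arm_command: Moves the arm, as the interface text tells. Its arguments: {"type":"object","properties":{"deltas":{"type":"array"}},"required":["deltas"]}

```bash
mkdir -p pics; ls; python3 - <<'E'
from station import sense,capture,tip_reach
import cv2,pickle
print(tip_reach);s=sense();print(s)
for n in("top","side"):
    c=capture(n);cv2.imwrite(f"pics/{n}1.png",c["pixels"]);pickle.dump(c,open(n+".pkl","wb"));print(n,c["fovy"],c["cx"],c["cy"],c["rvec"],c["tvec"])
E
```

```text
pics
0.019
{'time_s': 0.0, 'joints': array([-5.41093309e+01,  2.20875426e+01,  3.79119461e-01, -2.69313491e-02,
       -6.84134395e+01, -1.48173999e+01]), 'joint_velocities': array([ 0.03174433,  0.04082473, -0.07683556, -0.01927526, -0.03002314,
        0.05133358]), 'effort': array([ 8.61834051e-04, -3.90662134e+01,  1.87408715e+01,  4.21999991e+00,
        1.09539740e-02, -1.95947723e-04]), 'tcp_pos': array([ 0.22453255, -0.58265598,  0.24049432]), 'ee_rot': array([[-9.33183665e-01, -3.59398736e-01, -8.92764640e-04],
       [-3.59399824e-01,  9.33181573e-01,  1.97928201e-03],
       [ 1.21760058e-04,  2.16789310e-03, -9.99997643e-01]]), 'wrist_force': array([-1.28791347,  0.38173289,  0.27291199]), 'moment': array([-0.00323238,  0.05745432,  0.01228254]), 'gripper_force': 0.0, 'gripper_width': 1.0008691154968852}
top 43.46284621472346 318.3446668285827 233.7266059306668 [ 2.21871076 -2.17267156  0.09974875] [-0.00754984  0.51053381  1.43480497]
side 55.44881032718864 317.6723319208142 244.16424338023944 [ 0.23021653 -2.85246122  1.09672358] [0.51563183 0.08898728 1.13281265]
```

View pics/top1.png

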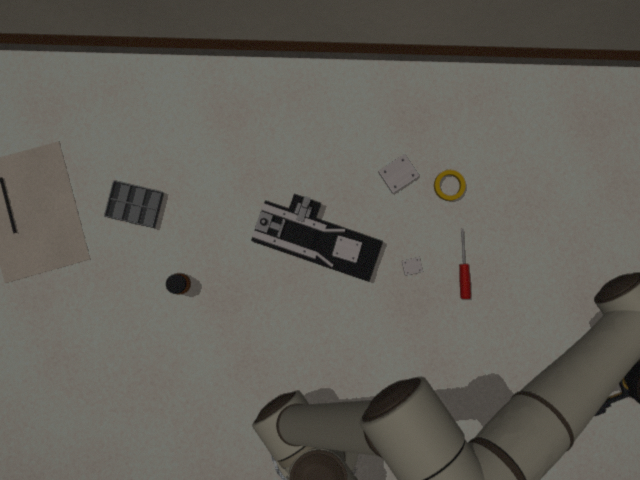

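View pics/side1.png

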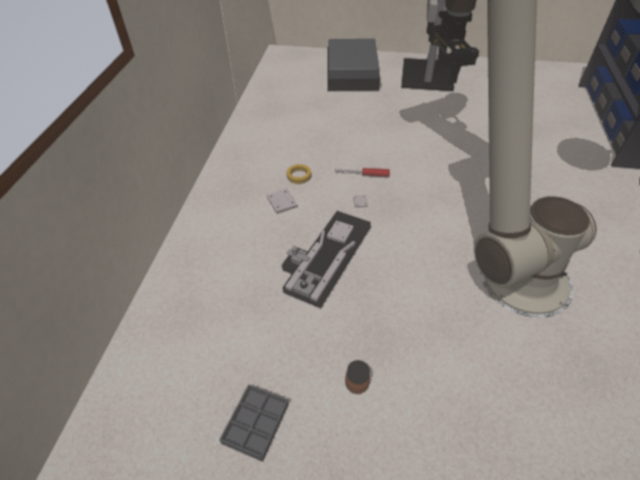

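The top view shows three plates: a large one at (399,174), a small one at (412,266), and the middle-sized one on the fixture deck at (347,249), which is the one I want. The fixture's +x runs to image left. The bolt is at about (305,208) and the stop at (266,222). I'll check the choice in a close crop.

```bash
python3 - <<'E'
import cv2,pickle
c=pickle.load(open("top.pkl","rb"))["pixels"][185:290,245:395]
cv2.imwrite("pics/topc.png",cv2.convertScaleAbs(cv2.resize(c,None,fx=5.3333,fy=5.3333,interpolation=cv2.INTER_CUBIC),alpha=1.5))
E
```

```text
(no output)
```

View pics/topc.png

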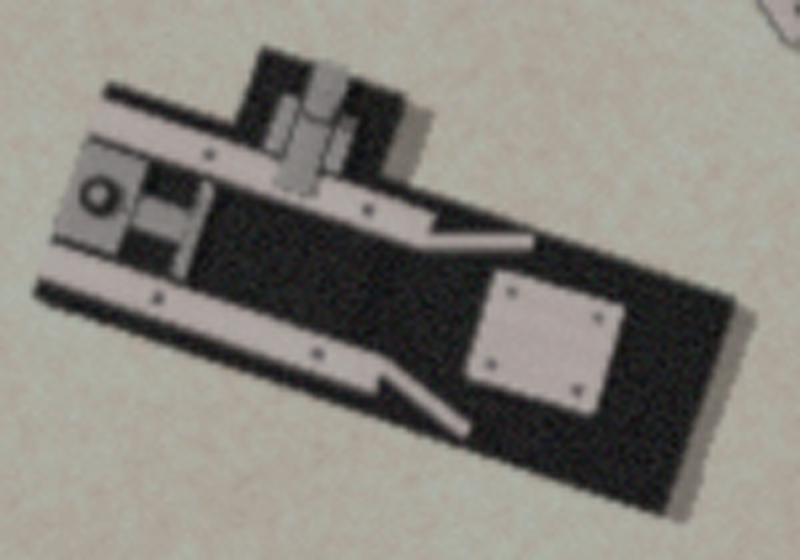

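The crop shows:
- The middle plate sits behind the funnel, with corners at crop (497,270), (625,303), (597,415) and (467,375). It has four holes.
- Deck back corners are at (735,300) and (665,515).
- The plunger face runs (213,185) to (185,280).
- The bolt post is at about (328,85).

Next I'll fit the fixture pose.

```bash
cat > h.py <<'E'
import cv2,pickle,numpy as np
from scipy.optimize import least_squares
def cam(c):
    f=240/np.tan(np.radians(c["fovy"]/2));K=np.array([[f,0,c["cx"]],[0,f,c["cy"]],[0,0,1.]])
    return K,cv2.Rodrigues(np.array(c["rvec"],float))[0],np.array(c["tvec"],float).ravel()
def proj(c,P):
    K,R,t=cam(c);q=(K@(R@np.atleast_2d(P).T+t[:,None])).T;return q[:,:2]/q[:,2:]
def back(c,uv,z):
    K,R,t=cam(c);o=-R.T@t;d=R.T@np.linalg.inv(K)@np.array([*uv,1.]);return o+d*(z-o[2])/d[2]
def F(p,L):  # fixture->world
    L=np.atleast_2d(L);a=p[2];C,S=np.cos(a),np.sin(a)
    return np.c_[p[0]+C*L[:,0]-S*L[:,1],p[1]+S*L[:,0]+C*L[:,1],L[:,2]]
def Finv(p,W):
    a=p[2];d=W[:2]-p[:2];C,S=np.cos(a),np.sin(a);return np.array([C*d[0]+S*d[1],-S*d[0]+C*d[1],W[2]])
E
python3 - <<'E'
from h import *
c=pickle.load(open("top.pkl","rb"))
U=lambda a:np.array(a)/5.3333+[244.5+.09,184.5+.09]
obs=U([(735,300),(665,515),(533,243),(467,432),(425,245),(380,352),(108,86),(36,293)])
L=np.array([(-165,-52,30),(-165,52,30),(-70,-42,40),(-70,42,40),(-24,-26,40),(-24,26,40),(135,-52,30),(135,52,30)])/1e3
r=least_squares(lambda p:(proj(c,F(p,L))-obs).ravel(),[.55,0,1.4],loss='soft_l1')
p=r.x;print(p,np.degrees(p[2]));print((proj(c,F(p,L))-obs).round(1).tolist())
np.save("fix.npy",p)
for n,uv,z in[("pl",q,.04)for q in[(497,270),(625,303),(597,415),(467,375)]]+[("face",(213,185),.042),("face",(185,280),.042),("post",(330,67),.07),("post",(345,70),.07),("tongue",(300,190),.047)]:
    print(n,(Finv(p,back(c,U(uv),z))*1e3).round(1))
E
```

```text
[0.49901783 0.02134771 1.25501746] 71.90720373963255
[[0.5, -0.5], [-0.4, 0.3], [-0.1, 0.7], [0.7, -1.4], [-0.3, 0.3], [0.9, 0.9], [-0.1, -1.7], [-1.2, 0.3]]
pl [-58.5 -27.   40. ]
pl [-117.2  -32.    40. ]
pl [-121.7   19.3   40. ]
pl [-61.3  21.7  40. ]
face [ 73.3 -20.7  42. ]
face [70.9 23.3 42. ]
post [ 40.6 -84.5  70. ]
post [ 33.9 -85.4  70. ]
tongue [ 35.9 -31.1  47. ]
```

```bash
cat > go.py <<'E'
import sys
from h import *
from station import sense
from scipy.spatial.transform import Rotation as Ro
p=np.load("fix.npy");s=sense();R=np.array(s["ee_rot"]);t=np.array(s["tcp_pos"])
C,S=np.cos(p[2]),np.sin(p[2]);G=np.array([[-C,-S,0],[-S,C,0],[0,0,-1.]])
Ff=np.array([[C,-S,0],[S,C,0],[0,0,1]])
print("t",s["time_s"],"fix tip mm",((Ff.T@(t-[p[0],p[1],0]))*1e3-[0,0,19]).round(2),"F fix",(Ff.T@s["wrist_force"]).round(2))
if len(sys.argv)>3:
    W=F(p,np.array(list(map(float,sys.argv[1:4])))/1e3)[0]+[0,0,.019]
    print("rot",Ro.from_matrix(R.T@G).as_rotvec().round(4),"shift cm",(R.T@(W-t)*100).round(2))
E
python3 go.py -150 -2 100
```

```text
t 0.1 fix tip mm [-659.45   73.29  221.58] F fix [-0.07  0.16 -0.89]
rot [ 1.900e-03  8.000e-04 -8.874e-01] shift cm [-38.01  34.73  12.22]
```

Emit:
{"method": "arm_command", "body": {"deltas": [[0,0,-0.11,-2.7,2.5,0.5,1],[0,0,-0.22,-5.4,5.0,1.0,1],[0,0,-0.33,-8.1,7.4,1.5,1],[0,0,-0.44,-10.8,9.9,2.0,1],[0,0,-0.55,-13.5,12.4,2.5,1],[0,0,-0.66,-16.3,14.9,3.0,1],[0,0,-0.77,-19.0,17.4,3.5,1],[0.002,0.001,-0.887,-21.7,19.8,4.0,1]]}}

```text
time_s: 0.77
tcp_pos: [0.3562, -0.3186, 0.2011]
ee_rot: [[-0.306, -0.952, 0.0], [-0.952, 0.306, -0.002], [0.001, -0.001, -1.0]]
wrist_force: [0.3, -0.1, 0.1]
gripper_width: 0.474
gripper_force: 0.0
```

```bash
python3 go.py -150 -2 70
```

```text
t 0.7667 fix tip mm [-367.48   30.21  182.13] F fix [ 0.03 -0.27  0.07]
rot [-0.0009 -0.0015  0.005 ] shift cm [-21.75  -3.32  11.18]
```

Emit:
{"method": "arm_command", "body": {"deltas": [[0,0,0,-3.6,-0.5,1.8,1],[0,0,0,-7.2,-1.0,3.6,1],[0,0,0,-10.8,-1.6,5.4,1],[0,0,0,-14.4,-2.1,7.2,1],[0,0,0,-18.0,-2.7,9.0,1],[0,0,0,-20.5,-3.2,10.5,1],[0,0,0,-21.2,-3.3,11.0,1],[0,0,0,-21.2,-3.3,11.0,1]]}}

```text
time_s: 1.43
tcp_pos: [0.4531, -0.128, 0.0898]
ee_rot: [[-0.308, -0.951, -0.003], [-0.951, 0.308, -0.002], [0.003, 0.002, -1.0]]
wrist_force: [-0.2, -0.2, 0.7]
gripper_width: 0.005
gripper_force: 0.0
```

```bash
python3 go.py -150 -3 36; python3 - <<'E'
from h import *
from station import capture
p=np.load("fix.npy")
for n in("wrist","side"):
    c=capture(n);pickle.dump(c,open(n+".pkl","wb"))
    im=c["pixels"]
    q=proj(c,F(p,np.array([[-165,52,30],[-165,-52,30],[-70,42,40],[-70,-42,40],[104,0,46],[40,-51,70]])/1e3));print(n,q.round(0).tolist())
    if n=="side":
        im=cv2.resize(im[190:320,260:400],(640,594),interpolation=cv2.INTER_CUBIC)
    cv2.imwrite(f"pics/{n}2.png",im)
E
```

```text
t 1.4333 fix tip mm [-156.26   -2.73   70.8 ] F fix [-0.26  0.14  0.73]
rot [ 0.002  -0.0029  0.0028] shift cm [-0.64 -0.04  3.48]
wrist [[416.0, 256.0], [235.0, 256.0], [392.0, 406.0], [258.0, 406.0], [324.0, 608.0], [244.0, 586.0]]
side [[370.0, 221.0], [336.0, 209.0], [352.0, 240.0], [323.0, 230.0], [305.0, 281.0], [299.0, 249.0]]
```

View pics/wrist2.png

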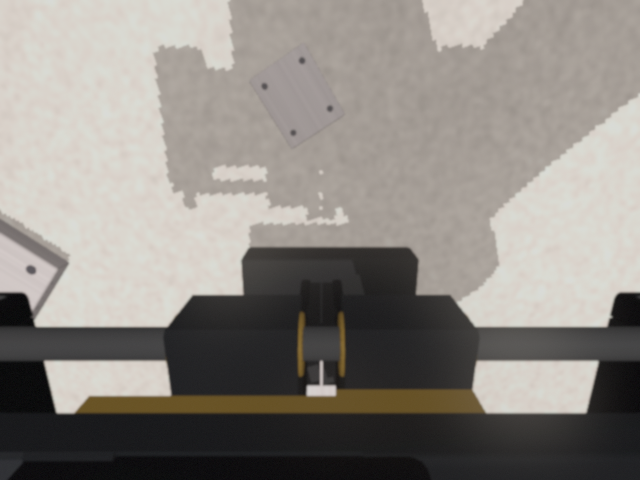

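The wrist view looks back past the closed fingers: the deck's rear edge is at about row 248, cols 243–418, and the small look-alike plate is on the bench at (297,95). This agrees with the fit to within about 3–4 mm. Next I'll lower onto the deck behind the plate and touch it lightly to calibrate height.

Emit:
{"method": "arm_command", "body": {"deltas": [[0,0,0,-0.3,0,1.5,1],[0,0,0,-0.6,0,2.8,1],[0,0,0,-0.6,0,3.4,1],[0,0,0,-0.6,0,3.4,1],[0,0,0,-0.6,0,3.4,1]]}}

```text
time_s: 1.95
tcp_pos: [0.4552, -0.1247, 0.0578]
ee_rot: [[-0.312, -0.95, 0.001], [-0.95, 0.312, -0.002], [0.002, -0.002, -1.0]]
wrist_force: [0.8, 0.6, -0.3]
gripper_width: 0.005
gripper_force: 0.0
```

```bash
python3 go.py -150 -3 36
```

```text
t 1.95 fix tip mm [-152.41   -3.65   38.78] F fix [ 0.81 -0.57 -0.29]
rot [-0.0018 -0.0017 -0.0015] shift cm [-0.24  0.07  0.28]
```

Emit:
{"method": "arm_command", "body": {"deltas": [[0,0,0,0,0,0.1,1],[0,0,0,0,0,0.2,1],[0,0,0,0,0,0.3,1],[0,0,0,0,0,0.4,1],[0,0,0,0,0,0.4,1]]}}

```text
time_s: 2.37
tcp_pos: [0.4552, -0.1237, 0.0532]
ee_rot: [[-0.311, -0.95, 0.001], [-0.95, 0.311, -0.002], [0.002, -0.001, -1.0]]
wrist_force: [-0.1, 0.0, -0.3]
gripper_width: 0.008
gripper_force: 0.0
```

```bash
python3 go.py -150 -3 36
```

```text
t 2.3667 fix tip mm [-151.51   -3.45   34.23] F fix [-0.02  0.08 -0.34]
rot [-0.0014 -0.0017 -0.0002] shift cm [-0.15  0.04 -0.18]
```

Emit:
{"method": "arm_command", "body": {"deltas": [[0,0,0,0,0,0.1,1],[0,0,0,0,0,0.1,1]]}}

```text
time_s: 2.53
tcp_pos: [0.4552, -0.1237, 0.0521]
ee_rot: [[-0.311, -0.951, 0.001], [-0.951, 0.311, -0.002], [0.002, -0.001, -1.0]]
wrist_force: [0.0, -0.0, -0.4]
gripper_width: 0.005
gripper_force: 0.0
```

Emit:
{"method": "arm_command", "body": {"deltas": [[0,0,0,0,0,0.1,1],[0,0,0,0,0,0.1,1]]}}

```text
time_s: 2.7
tcp_pos: [0.4552, -0.1237, 0.051]
ee_rot: [[-0.311, -0.951, 0.0], [-0.951, 0.311, -0.002], [0.002, -0.001, -1.0]]
wrist_force: [0.7, 0.5, -1.1]
gripper_width: 0.006
gripper_force: 0.0
```

Emit:
{"method": "arm_command", "body": {"deltas": [[0,0,0,0,0,0.1,1],[0,0,0,0,0,0.1,1]]}}

```text
time_s: 2.87
tcp_pos: [0.4552, -0.1237, 0.05]
ee_rot: [[-0.311, -0.95, 0.0], [-0.95, 0.311, -0.002], [0.002, -0.001, -1.0]]
wrist_force: [-0.1, -0.9, -0.4]
gripper_width: 0.006
gripper_force: 0.0
```

Emit:
{"method": "arm_command", "body": {"deltas": [[0,0,0,0,0,0.1,1],[0,0,0,0,0,0.1,1]]}}

```text
time_s: 3.03
tcp_pos: [0.4554, -0.1238, 0.0494]
ee_rot: [[-0.311, -0.951, 0.001], [-0.951, 0.311, -0.002], [0.002, -0.001, -1.0]]
wrist_force: [-1.7, 0.4, 2.8]
gripper_width: 0.002
gripper_force: 1.4
```

```bash
python3 go.py -150 -3 36
```

```text
t 3.0333 fix tip mm [-151.49   -3.57   30.43] F fix [-0.14  1.72  2.79]
rot [-0.0014 -0.0018 -0.    ] shift cm [-0.15  0.06 -0.56]
```

Deck contact came at a tip reading of about 30.5 mm. I'll raise 6 mm and start pushing.

Emit:
{"method": "arm_command", "body": {"deltas": [[0,0,0,0,0,-0.6,1],[0,0,0,-0.5,0,-0.6,1],[0,0,0,-0.9,0,-0.6,1],[0,0,0,-1.3,0.0,-0.6,1],[0,0,0,-1.6,0.0,-0.6,1],[0,0,0,-1.8,0.0,-0.6,1],[0,0,0,-2.0,0.0,-0.6,1],[0,0,0,-2.2,0,-0.6,1]]}}

```text
time_s: 3.7
tcp_pos: [0.4621, -0.1026, 0.0551]
ee_rot: [[-0.311, -0.951, 0.0], [-0.951, 0.311, -0.002], [0.002, -0.001, -1.0]]
wrist_force: [-0.2, -0.6, -0.8]
gripper_width: 0.005
gripper_force: 0.0
```

Emit:
{"method": "arm_command", "body": {"deltas": [[0,0,0,-0.2,0,0,1],[0,0,0,-0.4,0,0,1],[0,0,0,-0.6,0,0,1],[0,0,0,-0.8,0.0,0,1],[0,0,0,-1.0,0.0,0,1],[0,0,0,-1.2,0.0,0,1],[0,0,0,-1.4,0.0,0,1],[0,0,0,-1.6,0,0,1]]}}

```text
time_s: 4.37
tcp_pos: [0.4671, -0.0874, 0.0552]
ee_rot: [[-0.311, -0.95, 0.001], [-0.95, 0.311, -0.002], [0.002, -0.001, -1.0]]
wrist_force: [0.2, -0.1, -0.2]
gripper_width: 0.001
gripper_force: 0.1
```

```bash
python3 go.py -90 0 36; python3 - <<'E'
from h import *
from station import capture
c=capture("top");pickle.dump(c,open("top2.pkl","wb"))
c=c["pixels"][185:290,245:395]
cv2.imwrite("pics/topc2.png",cv2.convertScaleAbs(cv2.resize(c,None,fx=5.3333,fy=5.3333,interpolation=cv2.INTER_CUBIC),alpha=1.5))
E
```

```text
t 4.3667 fix tip mm [-113.31   -3.48   36.17] F fix [-0.03 -0.26 -0.17]
rot [-0.0014 -0.0017 -0.0002] shift cm [-2.33  0.35  0.01]
```

View pics/topc2.png

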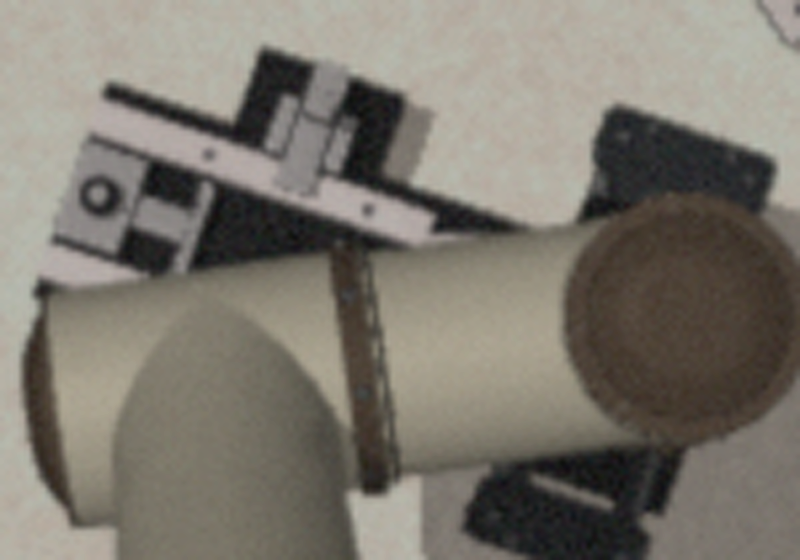

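The arm hides the plate from the top camera, so I'll check the side view.

```bash
python3 - <<'E'
from h import *
from station import capture
c=capture("side");p=np.load("fix.npy")
q=proj(c,F(p,np.array([[-165,52,30],[-113,0,36],[-44,0,40]])/1e3));print(((q-[275,190])*5.71).round(0).tolist())
c=c["pixels"][190:295,275:415]
cv2.imwrite("pics/s3.png",cv2.convertScaleAbs(cv2.resize(c,(800,600),interpolation=cv2.INTER_CUBIC),alpha=1.3))
E
```

```text
[[543.0, 176.0], [398.0, 202.0], [332.0, 293.0]]
```

View pics/s3.png

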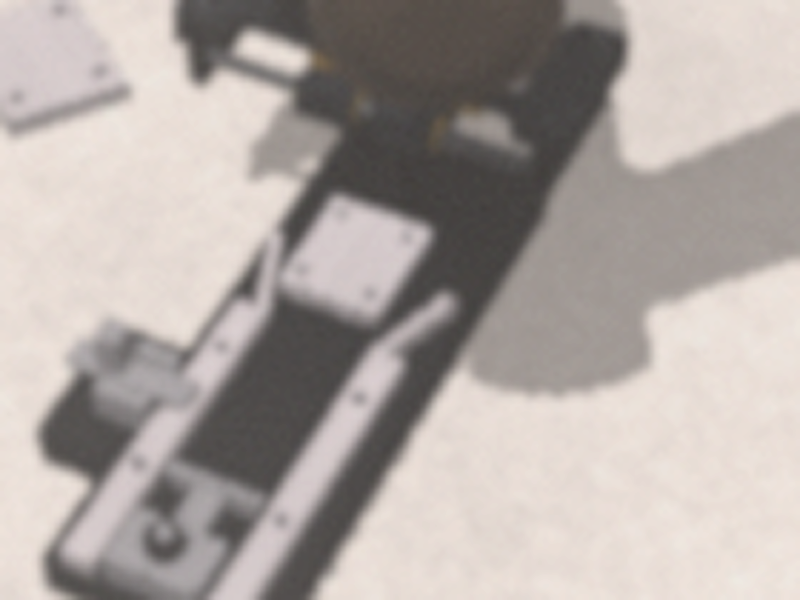

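The side view shows the plate entering the funnel mouth, with its tail edge running (340,195) to (432,230) right at the fingertips (398,202). It looks well aligned, so I'll keep pushing and drift towards the centre line.

Emit:
{"method": "arm_command", "body": {"deltas": [[0,0,0,-0.3,0.05,0,1],[0,0,0,-0.6,0.1,0,1],[0,0,0,-0.9,0.15,0,1],[0,0,0,-1.2,0.2,0,1],[0,0,0,-1.5,0.25,0,1],[0,0,0,-1.8,0.3,0,1],[0,0,0,-2.1,0.35,0,1],[0,0,0,-2.4,0.4,0,1]]}}

```text
time_s: 5.13
tcp_pos: [0.4709, -0.0631, 0.0551]
ee_rot: [[-0.311, -0.95, 0.001], [-0.95, 0.311, -0.002], [0.001, -0.002, -1.0]]
wrist_force: [0.1, -0.4, -0.6]
gripper_width: 0.009
gripper_force: 0.2
```

Emit:
{"method": "arm_command", "body": {"deltas": [[0,0,0,-0.3,0,0,1],[0,0,0,-0.6,0,0,1],[0,0,0,-0.9,0,0,1],[0,0,0,-1.2,0,0,1],[0,0,0,-1.5,0,0,1],[0,0,0,-1.8,0,0,1],[0,0,0,-2.1,0,0,1],[0,0,0,-2.4,0,0,1]]}}

```text
time_s: 5.8
tcp_pos: [0.4782, -0.0405, 0.055]
ee_rot: [[-0.311, -0.95, 0.001], [-0.95, 0.311, -0.002], [0.002, -0.001, -1.0]]
wrist_force: [-0.7, -0.6, 1.4]
gripper_width: 0.007
gripper_force: 0.4
```

Emit:
{"method": "arm_command", "body": {"deltas": [[0,0,0,-0.2,0,0,1],[0,0,0,-0.4,0,0,1],[0,0,0,-0.6,0,0,1],[0,0,0,-0.8,0,0,1],[0,0,0,-1.0,0,0,1],[0,0,0,-1.2,0,0,1],[0,0,0,-1.4,0,0,1],[0,0,0,-1.6,0,0,1]]}}

```text
time_s: 6.47
tcp_pos: [0.4833, -0.0253, 0.055]
ee_rot: [[-0.311, -0.95, 0.001], [-0.95, 0.311, -0.002], [0.002, -0.001, -1.0]]
wrist_force: [-1.7, -0.8, -0.4]
gripper_width: 0.002
gripper_force: 0.6
```

```bash
python3 go.py -10 0 36; python3 - <<'E'
from h import *
from station import capture
c=capture("side");p=np.load("fix.npy")
c=c["pixels"][190:295,275:415]
cv2.imwrite("pics/s4.png",cv2.convertScaleAbs(cv2.resize(c,(800,600),interpolation=cv2.INTER_CUBIC),alpha=1.3))
E
```

```text
t 6.4667 fix tip mm [-49.25   0.46  36.03] F fix [-1.33  1.41 -0.44]
rot [-0.0015 -0.0016 -0.0003] shift cm [-3.92 -0.04 -0.  ]
```

View pics/s4.png

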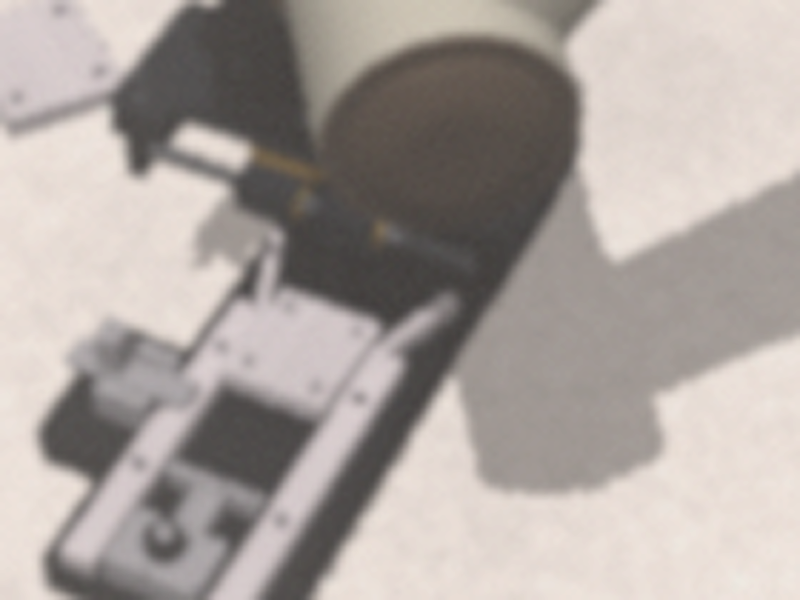

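The plate is square in the channel with its front past the lip and about 50 mm from the plunger face. I'll continue.

Emit:
{"method": "arm_command", "body": {"deltas": [[0,0,0,-0.2,0,0,1],[0,0,0,-0.4,0,0,1],[0,0,0,-0.6,0,0,1],[0,0,0,-0.8,0,0,1],[0,0,0,-1.0,0,0,1],[0,0,0,-1.2,0,0,1],[0,0,0,-1.4,0,0,1],[0,0,0,-1.6,0,0,1]]}}

```text
time_s: 7.18
tcp_pos: [0.4883, -0.0102, 0.0551]
ee_rot: [[-0.311, -0.951, 0.001], [-0.951, 0.311, -0.002], [0.002, -0.002, -1.0]]
wrist_force: [-0.3, -1.3, 1.9]
gripper_width: 0.003
gripper_force: 0.8
```

Emit:
{"method": "arm_command", "body": {"deltas": [[0,0,0,-0.2,0,0,1],[0,0,0,-0.4,0,0,1],[0,0,0,-0.6,0,0,1],[0,0,0,-0.8,0,0,1],[0,0,0,-1.0,0,0,1],[0,0,0,-1.2,0,0,1],[0,0,0,-1.4,0,0,1],[0,0,0,-1.6,0,0,1]]}}

```text
time_s: 7.85
tcp_pos: [0.4935, 0.0054, 0.055]
ee_rot: [[-0.311, -0.95, 0.002], [-0.95, 0.311, -0.001], [0.001, -0.002, -1.0]]
wrist_force: [-0.0, 0.7, 0.2]
gripper_width: 0.008
gripper_force: 0.2
```

Emit:
{"method": "arm_command", "body": {"deltas": [[0,0,0,-0.15,0,0,1],[0,0,0,-0.3,0,0,1],[0,0,0,-0.45,0,0,1],[0,0,0,-0.6,0,0,1],[0,0,0,-0.75,0,0,1],[0,0,0,-0.9,0,0,1]]}}

```text
time_s: 8.35
tcp_pos: [0.4959, 0.0136, 0.0549]
ee_rot: [[-0.311, -0.951, 0.001], [-0.951, 0.311, -0.002], [0.002, -0.001, -1.0]]
wrist_force: [-0.0, -1.1, -0.3]
gripper_width: 0.006
gripper_force: 0.1
```

```bash
python3 go.py -10 0 36; python3 - <<'E'
from h import *
from station import capture
c=capture("side");p=np.load("fix.npy")
c=c["pixels"][200:290,275:395]
cv2.imwrite("pics/s5.png",cv2.convertScaleAbs(cv2.resize(c,(800,600),interpolation=cv2.INTER_CUBIC),alpha=1.3))
E
```

```text
t 8.35 fix tip mm [-8.31  0.54 35.93] F fix [-1.06 -0.32 -0.35]
rot [-0.0013 -0.0017 -0.0002] shift cm [ 0.17 -0.05 -0.01]
```

View pics/s5.png

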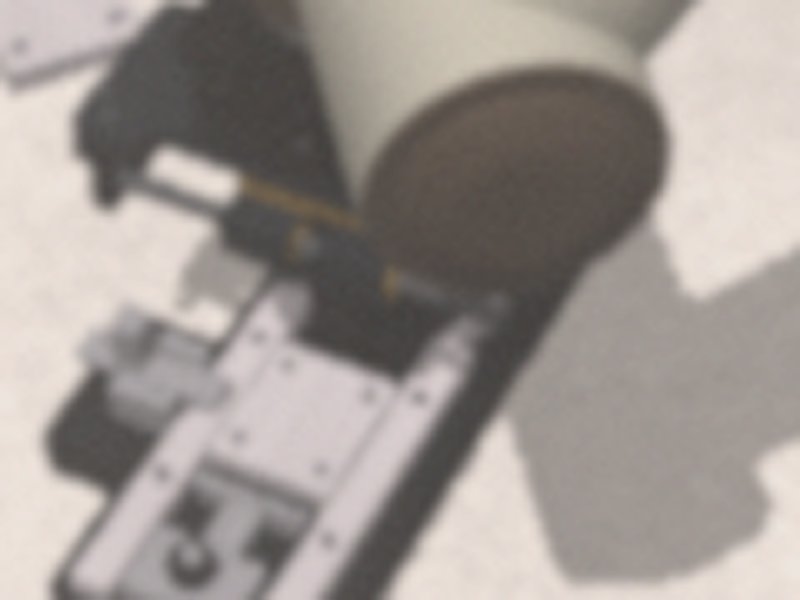

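The plate looks level in the pocket, a few mm short of the plunger at about (260,480). From here I'll creep.

Emit:
{"method": "arm_command", "body": {"deltas": [[0,0,0,-0.1,0,0,1],[0,0,0,-0.2,0,0,1],[0,0,0,-0.3,0,0,1],[0,0,0,-0.4,0,0,1],[0,0,0,-0.45,0,0,1],[0,0,0,-0.5,0,0,1]]}}

```text
time_s: 8.9
tcp_pos: [0.4975, 0.0182, 0.055]
ee_rot: [[-0.311, -0.95, 0.001], [-0.95, 0.311, -0.002], [0.002, -0.001, -1.0]]
wrist_force: [-0.5, -0.0, 0.5]
gripper_width: 0.005
gripper_force: 0.3
```

Emit:
{"method": "arm_command", "body": {"deltas": [[0,0,0,-0.05,0,0,1],[0,0,0,-0.1,0,0,1],[0,0,0,-0.15,0,0,1]]}}

```text
time_s: 9.15
tcp_pos: [0.4979, 0.0196, 0.055]
ee_rot: [[-0.311, -0.95, 0.001], [-0.95, 0.311, -0.002], [0.002, -0.001, -1.0]]
wrist_force: [-0.1, -0.4, 0.3]
gripper_width: 0.003
gripper_force: 0.3
```

Emit:
{"method": "arm_command", "body": {"deltas": [[0,0,0,-0.04,0,0,1],[0,0,0,-0.08,0,0,1]]}}

```text
time_s: 9.32
tcp_pos: [0.4982, 0.0204, 0.055]
ee_rot: [[-0.311, -0.95, 0.001], [-0.95, 0.311, -0.002], [0.002, -0.001, -1.0]]
wrist_force: [-0.3, -1.1, -0.2]
gripper_width: 0.005
gripper_force: 0.3
```

Emit:
{"method": "arm_command", "body": {"deltas": [[0,0,0,-0.04,0,0,1],[0,0,0,-0.08,0,0,1]]}}

```text
time_s: 9.48
tcp_pos: [0.4984, 0.0211, 0.055]
ee_rot: [[-0.311, -0.95, 0.001], [-0.95, 0.311, -0.002], [0.002, -0.001, -1.0]]
wrist_force: [0.3, -0.0, 0.5]
gripper_width: 0.008
gripper_force: 0.3
```

Emit:
{"method": "arm_command", "body": {"deltas": [[0,0,0,-0.03,0,0,1],[0,0,0,-0.06,0,0,1]]}}

```text
time_s: 9.65
tcp_pos: [0.4986, 0.0217, 0.055]
ee_rot: [[-0.311, -0.95, 0.001], [-0.95, 0.311, -0.002], [0.002, -0.001, -1.0]]
wrist_force: [-0.3, -1.4, 1.3]
gripper_width: 0.006
gripper_force: 0.4
```

Emit:
{"method": "arm_command", "body": {"deltas": [[0,0,0,-0.03,0,0,1],[0,0,0,-0.06,0,0,1]]}}

```text
time_s: 9.82
tcp_pos: [0.4988, 0.0223, 0.055]
ee_rot: [[-0.311, -0.95, 0.001], [-0.95, 0.311, -0.002], [0.002, -0.001, -1.0]]
wrist_force: [-0.7, -0.9, 1.1]
gripper_width: 0.003
gripper_force: 0.4
```

Emit:
{"method": "arm_command", "body": {"deltas": [[0,0,0,-0.03,0,0,1],[0,0,0,-0.06,0,0,1]]}}

```text
time_s: 9.98
tcp_pos: [0.499, 0.0228, 0.055]
ee_rot: [[-0.311, -0.95, 0.001], [-0.95, 0.311, -0.002], [0.002, -0.001, -1.0]]
wrist_force: [-0.6, -0.4, -0.5]
gripper_width: 0.004
gripper_force: 0.4
```

Emit:
{"method": "arm_command", "body": {"deltas": [[0,0,0,-0.03,0,0,1],[0,0,0,-0.06,0,0,1]]}}

```text
time_s: 10.15
tcp_pos: [0.4992, 0.0234, 0.055]
ee_rot: [[-0.311, -0.95, 0.001], [-0.95, 0.311, -0.002], [0.002, -0.001, -1.0]]
wrist_force: [-0.7, -1.0, 1.7]
gripper_width: 0.008
gripper_force: 0.4
```

Emit:
{"method": "arm_command", "body": {"deltas": [[0,0,0,-0.03,0,0,1],[0,0,0,-0.06,0,0,1]]}}

```text
time_s: 10.32
tcp_pos: [0.4992, 0.0238, 0.055]
ee_rot: [[-0.311, -0.951, 0.0], [-0.951, 0.311, -0.002], [0.002, -0.001, -1.0]]
wrist_force: [-0.5, -2.8, 1.0]
gripper_width: 0.005
gripper_force: 1.4
```

Emit:
{"method": "arm_command", "body": {"deltas": [[0,0,0,-0.03,0,0,1],[0,0,0,-0.06,0,0,1]]}}

```text
time_s: 10.48
tcp_pos: [0.4992, 0.0239, 0.0549]
ee_rot: [[-0.311, -0.95, -0.0], [-0.95, 0.311, -0.003], [0.003, -0.001, -1.0]]
wrist_force: [-0.1, -5.9, 1.4]
gripper_width: 0.008
gripper_force: 2.8
```

Contact is at about 5.6 N along the fixture x. I'll hold and average.

Emit:
{"method": "arm_command", "body": {"deltas": [[0,0,0,0,0,0,1],[0,0,0,0,0,0,1]]}}

```text
time_s: 10.65
tcp_pos: [0.4992, 0.0239, 0.0549]
ee_rot: [[-0.311, -0.95, -0.0], [-0.95, 0.311, -0.003], [0.003, -0.001, -1.0]]
wrist_force: [-0.3, -6.0, 1.5]
gripper_width: 0.008
gripper_force: 2.3
```

Emit:
{"method": "arm_command", "body": {"deltas": [[0,0,0,0,0,0,1],[0,0,0,0,0,0,1]]}}

```text
time_s: 10.82
tcp_pos: [0.4992, 0.0239, 0.0549]
ee_rot: [[-0.311, -0.95, -0.0], [-0.95, 0.311, -0.003], [0.003, -0.001, -1.0]]
wrist_force: [0.8, -5.9, 1.5]
gripper_width: 0.006
gripper_force: 2.4
```

```bash
python3 go.py -40 0 36
```

```text
t 10.8167 fix tip mm [ 2.46  0.59 35.95] F fix [-5.32 -2.57  1.49]
rot [-0.0007 -0.0028 -0.0004] shift cm [ 4.25 -0.06  0.01]
```

Emit:
{"method": "arm_command", "body": {"deltas": [[0,0,0,0,0,0,1],[0,0,0,0,0,0,1],[0,0,0,0,0,0,1],[0,0,0,0.1,0,0,1],[0,0,0,0.4,0,0,1],[0,0,0,0.8,0,-1.0,1],[0,0,0,0.8,0,-3.5,1],[0,0,0,0.8,0,-6.5,1]]}}

```text
time_s: 11.48
tcp_pos: [0.4957, 0.0167, 0.1197]
ee_rot: [[-0.311, -0.95, -0.003], [-0.95, 0.311, -0.003], [0.004, 0.002, -1.0]]
wrist_force: [0.4, 0.3, -0.3]
gripper_width: -0.001
gripper_force: 0.0
```

Emit:
{"method": "arm_command", "body": {"deltas": [[0,0,0,0,0,0,1],[0,0,0,-1.5,-3.0,0,1],[0,0,0,-3.0,-6.0,0,1],[0,0,0,-4.5,-9.0,0,1],[0,0,0,-4.5,-11.8,0,1],[0,0,0,-4.5,-11.8,0,1],[0,0,0,-4.5,-11.8,0,1]]}}

```text
time_s: 12.07
tcp_pos: [0.6238, 0.023, 0.1198]
ee_rot: [[-0.312, -0.95, 0.001], [-0.95, 0.312, -0.002], [0.001, -0.001, -1.0]]
wrist_force: [-1.2, 0.1, 0.6]
gripper_width: 0.006
gripper_force: 0.0
```

```bash
python3 go.py 40 -115 56; python3 - <<'E'
from h import *
from station import capture
p=np.load("fix.npy")
a=capture("side");b=capture("top")
q=proj(a,F(p,np.array([[40,-71,70],[40,-77,70],[12,25,40]])/1e3));print(((q-[275,200])*6.667).round(0).tolist())
i=cv2.resize(a["pixels"][200:290,275:395],(800,600),interpolation=cv2.INTER_CUBIC)
cv2.imwrite("pics/s6.png",cv2.convertScaleAbs(i,alpha=1.3))
E
```

```text
t 12.0667 fix tip mm [  40.33 -118.14  100.79] F fix [-0.25  1.18  0.62]
rot [-0.0013 -0.0012 -0.0014] shift cm [0.03 0.32 4.48]
[[116.0, 306.0], [102.0, 301.0], [381.0, 397.0]]
```

View pics/s6.png

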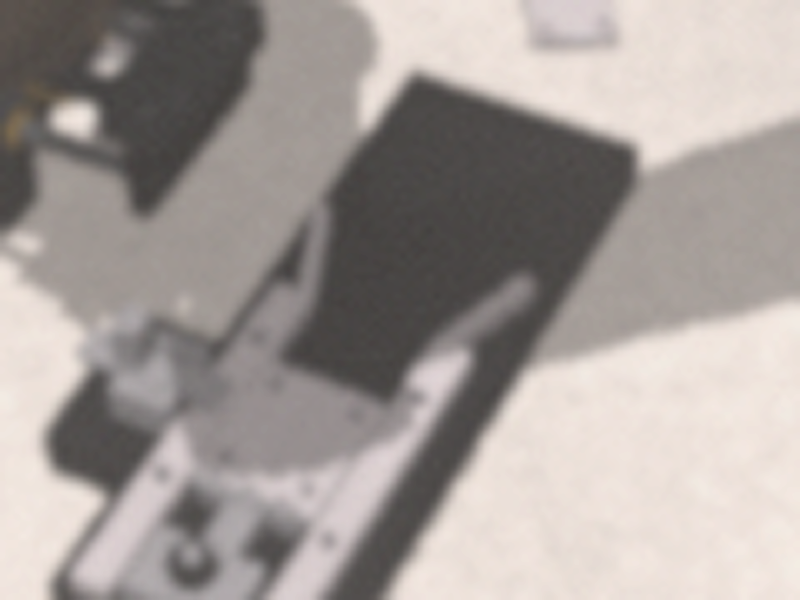

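The plate lies flat against the plunger at about (260,490), and the bolt post is at (120,325) as predicted. Next I'll lower outside the post and push it shut.

Emit:
{"method": "arm_command", "body": {"deltas": [[0,0,0,0,0,2.0,1],[0,0,0,0,0,4.0,1],[0,0,0,0,0,4.4,1],[0,0,0,0,0,4.4,1],[0,0,0,0,0.5,4.4,1],[0,0,0,0,1.0,4.4,1],[0,0,0,0,1.4,4.4,1],[0,0,0,0,1.8,4.4,1]]}}

```text
time_s: 12.83
tcp_pos: [0.6059, 0.029, 0.0771]
ee_rot: [[-0.31, -0.951, 0.002], [-0.951, 0.31, -0.002], [0.001, -0.003, -1.0]]
wrist_force: [0.1, -0.2, 0.4]
gripper_width: 0.003
gripper_force: 0.0
```

Emit:
{"method": "arm_command", "body": {"deltas": [[0,0,0,0,0.2,0,1],[0,0,0,0,0.4,0,1],[0,0,0,0,0.6,0,1],[0,0,0,0,0.8,0,1],[0,0,0,0,1.0,0,1],[0,0,0,0,1.2,0,1]]}}

```text
time_s: 13.33
tcp_pos: [0.5945, 0.0324, 0.0759]
ee_rot: [[-0.311, -0.95, 0.001], [-0.95, 0.311, -0.002], [0.002, -0.001, -1.0]]
wrist_force: [-1.2, 0.2, -0.6]
gripper_width: 0.004
gripper_force: 0.0
```

```bash
python3 go.py 40 -72 56
```

```text
t 13.3333 fix tip mm [ 40.19 -87.33  56.93] F fix [-0.17  1.18 -0.63]
rot [-0.0012 -0.0018 -0.0003] shift cm [0.02 1.53 0.09]
```

Emit:
{"method": "arm_command", "body": {"deltas": [[0,0,0,0,0.2,0,1],[0,0,0,0,0.4,0,1],[0,0,0,0,0.6,0,1],[0,0,0,0,0.8,0,1],[0,0,0,0,1.0,0,1]]}}

```text
time_s: 13.75
tcp_pos: [0.5858, 0.0354, 0.0761]
ee_rot: [[-0.31, -0.951, 0.002], [-0.951, 0.31, -0.002], [0.001, -0.003, -1.0]]
wrist_force: [2.8, -2.2, -2.1]
gripper_width: 0.003
gripper_force: 1.5
```

Emit:
{"method": "arm_command", "body": {"deltas": [[0,0,0,0,0.15,0,1],[0,0,0,0,0.3,0,1],[0,0,0,0,0.4,0,1]]}}

```text
time_s: 14.0
tcp_pos: [0.5816, 0.0368, 0.0761]
ee_rot: [[-0.311, -0.951, 0.001], [-0.951, 0.311, -0.002], [0.001, -0.002, -1.0]]
wrist_force: [2.6, -2.0, -1.7]
gripper_width: 0.005
gripper_force: 1.4
```

```bash
python3 go.py 40 -72 56
```

```text
t 14.0 fix tip mm [ 40.31 -73.67  57.1 ] F fix [-1.11 -3.05 -1.7 ]
rot [-0.002  -0.0014 -0.0002] shift cm [0.03 0.17 0.11]
```

Contact with the post at about 3 N, which is bolt friction. I'll continue in 1 mm steps to the hard end.

Emit:
{"method": "arm_command", "body": {"deltas": [[0,0,0,0,0.1,0,1],[0,0,0,0,0.2,0,1],[0,0,0,0,0.3,0,1],[0,0,0,0,0.4,0,1]]}}

```text
time_s: 14.33
tcp_pos: [0.5776, 0.0381, 0.0761]
ee_rot: [[-0.311, -0.951, 0.001], [-0.951, 0.311, -0.002], [0.002, -0.002, -1.0]]
wrist_force: [2.4, -1.4, -0.0]
gripper_width: 0.007
gripper_force: 1.4
```

Emit:
{"method": "arm_command", "body": {"deltas": [[0,0,0,0,0.1,0,1],[0,0,0,0,0.2,0,1],[0,0,0,0,0.3,0,1]]}}

```text
time_s: 14.58
tcp_pos: [0.5747, 0.039, 0.0761]
ee_rot: [[-0.311, -0.951, 0.001], [-0.951, 0.311, -0.002], [0.002, -0.002, -1.0]]
wrist_force: [1.3, -1.5, -0.5]
gripper_width: 0.007
gripper_force: 1.4
```

```bash
python3 go.py 40 -72 56
```

```text
t 14.5833 fix tip mm [ 40.3  -66.45  57.09] F fix [-0.99 -1.66 -0.54]
rot [-0.0016 -0.0016 -0.0002] shift cm [ 0.03 -0.55  0.11]
```

Emit:
{"method": "arm_command", "body": {"deltas": [[0,0,0,0,0.1,0,1],[0,0,0,0,0.2,0,1]]}}

```text
time_s: 14.75
tcp_pos: [0.5728, 0.0396, 0.0761]
ee_rot: [[-0.311, -0.951, 0.001], [-0.951, 0.311, -0.002], [0.002, -0.002, -1.0]]
wrist_force: [2.4, -1.3, -0.7]
gripper_width: 0.005
gripper_force: 1.4
```

Emit:
{"method": "arm_command", "body": {"deltas": [[0,0,0,0,0.1,0,1],[0,0,0,0,0.2,0,1]]}}

```text
time_s: 14.92
tcp_pos: [0.5716, 0.0401, 0.0762]
ee_rot: [[-0.31, -0.951, 0.003], [-0.951, 0.31, -0.002], [0.001, -0.003, -1.0]]
wrist_force: [6.4, -4.6, -2.3]
gripper_width: 0.005
gripper_force: 3.6
```

Emit:
{"method": "arm_command", "body": {"deltas": [[0,0,0,0,0.1,0,1],[0,0,0,0,0.1,0,1]]}}

```text
time_s: 15.08
tcp_pos: [0.5716, 0.0401, 0.0762]
ee_rot: [[-0.31, -0.951, 0.004], [-0.951, 0.31, -0.002], [0.001, -0.005, -1.0]]
wrist_force: [7.2, -4.4, -2.8]
gripper_width: 0.006
gripper_force: 3.9
```

The bolt has reached the hard end: position is fixed and force is rising. I'll nudge once more to confirm, then retreat.

Emit:
{"method": "arm_command", "body": {"deltas": [[0,0,0,0,0.1,0,1],[0,0,0,0,0.1,0,1]]}}

```text
time_s: 15.25
tcp_pos: [0.5715, 0.0402, 0.0763]
ee_rot: [[-0.31, -0.951, 0.006], [-0.951, 0.31, -0.002], [0.0, -0.007, -1.0]]
wrist_force: [9.2, -6.9, -4.6]
gripper_width: 0.004
gripper_force: 5.2
```

Emit:
{"method": "arm_command", "body": {"deltas": [[0,0,0,0,-0.5,0,1],[0,0,0,0,-1.5,0,1],[0,0,0,0,-3.0,-1.0,1],[0,0,0,0,-4.5,-4,1],[0,0,0,0,-6,-7.5,1],[0,0,0,0,-9,-9,1],[0,0,0,0,-12,-9,1],[0,0,0,0,-12,-9,1]]}}

```text
time_s: 15.92
tcp_pos: [0.6871, 0.0025, 0.1667]
ee_rot: [[-0.312, -0.95, 0.004], [-0.95, 0.312, -0.002], [0.0, -0.005, -1.0]]
wrist_force: [0.4, 0.6, 0.1]
gripper_width: 0.008
gripper_force: 0.0
```

```bash
python3 go.py; python3 - <<'E'
from h import *
from station import capture
p=np.load("fix.npy")
a=capture("side");b=capture("top")
q=proj(a,F(p,np.array([[40,-51,70],[40,-13,47]])/1e3));print(((q-[275,200])*6.667*2/3).round(0).tolist())
i=cv2.resize(a["pixels"][200:290,275:395],(533,400),interpolation=cv2.INTER_CUBIC)
cv2.imwrite("pics/s7.png",cv2.convertScaleAbs(i,alpha=1.3))
E
```

```text
t 15.9167 fix tip mm [  40.52 -184.64  147.72] F fix [ 0.7  -0.24  0.11]
[[109.0, 216.0], [170.0, 267.0]]
```

View pics/s7.png

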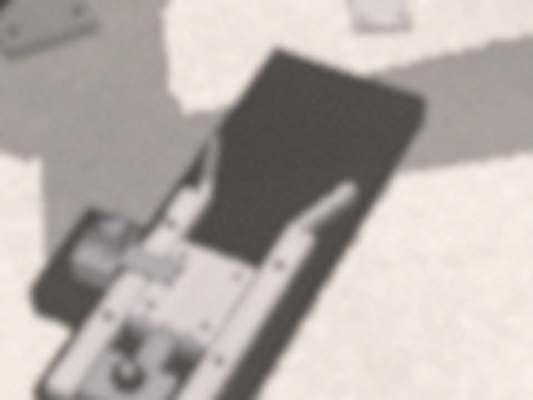

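The tongue, at (175,265), now covers the plate's edge. The plate sits flat against the plunger, and the arm is clear. Handing in.

```bash
python3 -c "
from station import finish_job
print(finish_job())"
```

```text
the job is handed in; nothing more can be done
None
```

I slid the plate over the lip into the pocket, pressed it against the end stop at about 5.5 N for roughly half a second, pushed the bolt to its hard end over the plate's edge, and handed the job in with the arm clear, at about 16 s on the robot's clock; the hand-in gave no verdict.

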